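Find the bud vase with the thick floor using a depth rod

ROBOT

A 6-joint arm with a two-finger parallel gripper is mounted at the origin on the work surface. World frame = base frame: x ahead of the robot, y to its left, z up, the work surface at z = 0. Lengths are in mm, angles in rad, forces in N, time in s.
With the tool pointing down it reaches from about 275 to 825 mm from the base axis. Payload 5.2 kg.
Tool frame: the origin (TCP) lies at the very end of the fingers, on their centre line; the grasp point (between the pads) lies 19 mm behind it; z points along the fingers, y is the line along which they close (so a half turn about z gives the same grasp; the last joint's range is limited). The gripper opens to 93 mm and grips with 3 to 60 N. Pads are 15 mm wide; open, the fingers measure 128 mm over their backs; the gripper's body (75 mm by 188 mm) begins 65 mm behind the grasp point.
Start: joints at [1.137, 0.259, 1.535, -0, 1.348, -0.203], TCP at [125.793, 535.426, 183.653] pointing down, gripper open.
Joint ranges: [-3.14, 3.14], [-0.91, 2.08], [0.19, 2.58], [-1.22, 4.36], [0.22, 2.71], [-3.12, 3.12]. Speed limits (rad/s): [2.57, 2.57, 3.14, 3.14, 3.14, 3.14].

INTERFACE

Orientations are given as [roll, pitch, yaw] about the fixed x, y, z axes, in that order (R = Rz(yaw) Ry(pitch) Rx(roll)).
In Python, from bench import robot gives the robot as it stands. The module is installed in compiled form; this text tells all that it offers. Calls block until the motion is done:
- robot.move_ptp(position, orientation): joint-space move of the TCP to a pose.
- robot.move_linear(position, ori=None, speed=150, f_stop=None): straight line of the TCP; ori=None keeps the orientation; speed is the mean speed in mm/s. With f_stop (N) it stops when the force on the tool has changed by that much, and returns True; else False.
- robot.move_j(angles): joint-space move.
- robot.move_gripper(opening): opening from 0.0 (shut) to 1.0 (fully open); the grip force is fixed at half the most; returns when the fingers have stopped.
- robot.sleep(seconds).
- robot.inverse_kinematics(position, orientation): joint angles nearest the present ones, or None.
- robot.get_image(name): name is "side" or "top"; returns a dict with "img" (384x512x3 uint8, blue, green, red), "fovy" (degrees; the focal length in pixels is half the picture's height over the tangent of half this angle, whatever the lens; pixels are square), "cx", "cy" (the principal point, pixels), "k1" (the pictures are not rectified: a ray, as slopes to the right and down, at radius r is drawn at 1 + k1 r^2 times it, then the intrinsics apply), "eye" and "orientation" of the camera in the world. Camera axes: x right, y down, z forward; pixel columns grow to the right and rows downward; lengths in mm; the calibration is good to about 2 mm. A picture is of the moment at which its call begins. There is no depth.
A pose or a line that the arm cannot do raises robot.MotionError and nothing moves.
- robot.hand_in(): hands the job in; it is judged then, once.
Readings, each from a call of its own:
- robot.current_t(): time.
- robot.current_qpos(): joint angles.
- robot.current_joint_vel(): joint speeds.
- robot.current_joint_efforts(): joint torques, N m.
- robot.current_tcp_pos(): TCP position.
- robot.current_eef_rot(): TCP orientation.
- robot.current_contact_force(): force on the tool from outside, world axes, zero at the start.
- robot.current_ft_torque(): the same for the moment, N m.
- robot.current_gripper_width(): opening from 0.0 (shut) to 1.0 (fully open).
- robot.current_finger_force(): force on a finger pad.
Only numpy, scipy, OpenCV 4.12 (cv2) and the standard library are available. Lean on these libraries where they do the work, as an engineer would, in place of code of your own. Each camera call takes 0.05 s, during which the arm holds its last target. There are 200 camera calls.

TASK

These three bud vases look alike, but inside their floors are not equally thick. Sound them with the depth rod from the tool block, sliding it down the neck until you feel it rest on the floor (gently, the clay is only leather-hard, and do not let it drop) and comparing how far it stands out; then leave the rod standing in the vase with the thickest floor, the one it stands out of furthest, so that I know which to trim. Do not bump the vases, and leave everything else on the table as it is.

Things in the scene. Friction and masses are not known exactly. Their poses are not given: they have to be found in the camera images.
- rod: depth rod, 185 mm long, 40 to 85 g: light-wood dowel 10 mm thick with a round tip and dark rings every 10 mm (broad blue ones 50 and 100 mm from the tip), red round handle 18 mm thick on top. Origin: the tip; z axis from tip to handle: dowel 0 to 135 mm, handle 135 to 185 mm, to be gripped there. It starts upright in the tool block's hole, tip on the hole's bottom, 15 mm above the table
- rod_tip (a point): the tip (lower end) of the depth rod
- rod_handle (a point): middle of the red handle, on the rod's axis, 160 mm from the tip
- tool_block: fixed wooden tool block, 85 x 110 mm, 50 mm tall; the depth rod stands in its middle hole (11.5 mm wide, 35 mm deep, vertical); three short modelling tools stand in its corners 44 mm from the rod, none reaching higher than 122 mm above the table. Origin: centre of its underside, on the table
- vase_1: bud vase 1 of three alike outside: grey-brown leather-hard clay, 120 mm tall, belly 73 mm and neck 24 mm wide, upright on and stuck to a round wooden bat (100 mm wide, 10 mm thick) fixed on the table. Origin: centre of the bat's underside, on the table. Its neck chips at more than 20 N from the rod. Neck bore: see mouth_1; which vase has which floor changes every time
- mouth_1 (a point): centre of vase 1's mouth at lip height, 130 mm above the table. The mouth narrows from 20 mm to a straight bore 13 mm wide (13 to 35 mm below the lip) that opens into the hollow belly. The flat inside floor cannot be seen: its top is 14 to 44 mm above the table, the three differ by 7 mm or more. It is nearly rigid and dents at more than 20 N from the rod
- vase_2: bud vase 2 of three alike outside: grey-brown leather-hard clay, 120 mm tall, belly 73 mm and neck 24 mm wide, upright on and stuck to a round wooden bat (100 mm wide, 10 mm thick) fixed on the table. Origin: centre of the bat's underside, on the table. Its neck chips at more than 20 N from the rod. Neck bore: see mouth_2; which vase has which floor changes every time
- mouth_2 (a point): centre of vase 2's mouth at lip height, 130 mm above the table. The mouth narrows from 20 mm to a straight bore 13 mm wide (13 to 35 mm below the lip) that opens into the hollow belly. The flat inside floor cannot be seen: its top is 14 to 44 mm above the table, the three differ by 7 mm or more. It is nearly rigid and dents at more than 20 N from the rod
- vase_3: bud vase 3 of three alike outside: grey-brown leather-hard clay, 120 mm tall, belly 73 mm and neck 24 mm wide, upright on and stuck to a round wooden bat (100 mm wide, 10 mm thick) fixed on the table. Origin: centre of the bat's underside, on the table. Its neck chips at more than 20 N from the rod. Neck bore: see mouth_3; which vase has which floor changes every time
- mouth_3 (a point): centre of vase 3's mouth at lip height, 130 mm above the table. The mouth narrows from 20 mm to a straight bore 13 mm wide (13 to 35 mm below the lip) that opens into the hollow belly. The flat inside floor cannot be seen: its top is 14 to 44 mm above the table, the three differ by 7 mm or more. It is nearly rigid and dents at more than 20 N from the rod
- paint_jar: squat jar of dark red paint with a black lid, 68 mm wide, 86 mm tall; a bystander, to be left alone. Origin: on its underside
- red_cup: open red plastic cup, 72 mm wide at the rim, 90 mm tall; a bystander, to be left alone. Origin: on its underside
- cutter: thin steel ring cutter, 42 mm wide, 28 mm tall, standing in the flat tin tray; a bystander, to be left alone. Origin: on its underside
- rib: flat wooden throwing rib (a rounded half disc about 72 mm wide, 6 mm thick) lying on the table; a bystander, to be left alone. Origin: on its underside
- tile: glaze test tile, 50 x 70 x 8 mm, lying on the table; a bystander, to be left alone. Origin: on its underside
- trimmer: loop trimming tool with a dark wooden handle, about 160 mm long and 13 mm wide, lying on the table; a bystander, to be left alone. Origin: on its underside
Mind the look-alikes: they are no part of the job. What is shaped like the vase_3 but green is not meant. What is shaped like the vase_1 but blue or turquoise is not meant.

How it is judged (in metres and radians):
On the way:
1. the rod has touched down on the inside floor of the deepest vase (the thinnest floor), without which the thickest cannot be told (((horizontal distance between rod_tip and vase_1 below 0.022 m and z of rod_tip in the frame of vase_1 between 0.01 and 0.02 m) or (horizontal distance between rod_tip and vase_2 below 0.022 m and z of rod_tip in the frame of vase_2 between 0.01 and 0.02 m) or (horizontal distance between rod_tip and vase_3 below 0.022 m and z of rod_tip in the frame of vase_3 between 0.01 and 0.02 m)) and (contact force between rod and floor_1_c0 above 0.4 N or contact force between rod and floor_2_c0 above 0.4 N or contact force between rod and floor_3_c0 above 0.4 N)), for 0.1 s.
At the end, for the whole second after the job is handed in: the rod, let go and at rest, stands through the neck of the vase with the thickest floor, tip on that floor (30 to 38.5 mm above the table), within 0.2 rad of upright; the deepest vase has been sounded on the way (((horizontal distance between rod_tip and vase_1 below 0.022 m and z of rod_tip in the frame of vase_1 between 0.03 and 0.0385 m) or (horizontal distance between rod_tip and vase_2 below 0.022 m and z of rod_tip in the frame of vase_2 between 0.03 and 0.0385 m) or (horizontal distance between rod_tip and vase_3 below 0.022 m and z of rod_tip in the frame of vase_3 between 0.03 and 0.0385 m)) and (contact force between rod and floor_1_c0 above 0.05 N or contact force between rod and floor_2_c0 above 0.05 N or contact force between rod and floor_3_c0 above 0.05 N) and angle between rod's own z axis and vertical below 0.2 rad and linear speed of rod below 0.02 m/s); the robot touches nothing.
It fails at once if the rod presses or strikes an inside floor with more than 20 N (a dent) (contact force between rod and floor_1_c0 above 20 N or contact force between rod and floor_2_c0 above 20 N or contact force between rod and floor_3_c0 above 20 N).
It fails at once if the rod is let drop inside a vase (falling faster than 0.3 m/s while not held) (((horizontal distance between rod_tip and vase_1 below 0.022 m and z of rod_tip in the frame of vase_1 between 0.01 and 0.125 m) or (horizontal distance between rod_tip and vase_2 below 0.022 m and z of rod_tip in the frame of vase_2 between 0.01 and 0.125 m) or (horizontal distance between rod_tip and vase_3 below 0.022 m and z of rod_tip in the frame of vase_3 between 0.01 and 0.125 m)) and linear speed of rod above 0.3 m/s and contact force between the fingers and rod below 0.5 N).
It fails at once if the rod presses on a vase's neck or wall with more than 20 N (contact force between rod and vase_1 above 20 N or contact force between rod and vase_2 above 20 N or contact force between rod and vase_3 above 20 N).
It fails at once if the robot itself bumps a vase with more than 10 N (contact force between any of the arm, the fingers and vase_1 above 10 N or contact force between any of the arm, the fingers and vase_2 above 10 N or contact force between any of the arm, the fingers and vase_3 above 10 N).
It fails at once if another loose thing on the table is shifted by more than 20 mm (distance of any of paint_jar, red_cup, cutter, rib, tile, trimmer from where it was at the start of the episode above 0.02 m).
It also fails if it takes over 72 s, if anything falls off the work surface, if the arm or the gripper's body presses on something with over 40 N, if the wrist force passes 120 N, or if a joint passes its speed limit or range.

## Working session

There is one attempt and no reset: what is moved stays moved. The work goes in short steps, each a Python script; the robot and the scene stay as the last script left them, time stands still between calls to the robot, and variables do not carry over. Pictures are saved under pics/ and viewed, at most 10 in all, crops included, and the job is handed in when it is done.

```bash
mkdir -p pics; python3 - <<'E'
from bench import robot
import cv2
for n in("top","side"):
    d=robot.get_image(n); cv2.imwrite(f"pics/{n}0.png",d["img"]); print(n,{k:v for k,v in d.items() if k!="img"})
print(robot.current_t(),robot.current_eef_rot())
E
```

```text
top {'fovy': 52.285931214482076, 'cx': 257.8810255572824, 'cy': 186.33661132894602, 'k1': -0.10494433495337831, 'eye': array([ 244.67667391, -130.1905725 , 1400.28672526]), 'orientation': array([-2.93512235e+00, -8.65586451e-04, -1.48948931e+00])}
side {'fovy': 49.4866692881657, 'cx': 255.24946951930664, 'cy': 201.69772716429694, 'k1': 0.005696190465865464, 'eye': array([448.0389211 , 799.93447672, 728.51129232]), 'orientation': array([-2.15497928,  0.00422871, -3.07262967])}
0.1 [-3.13997364e+00 -2.78321027e-04  2.91078657e+00]
```

View pics/top0.png

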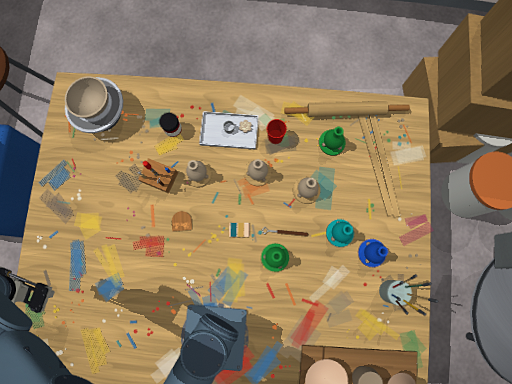

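View pics/side0.png

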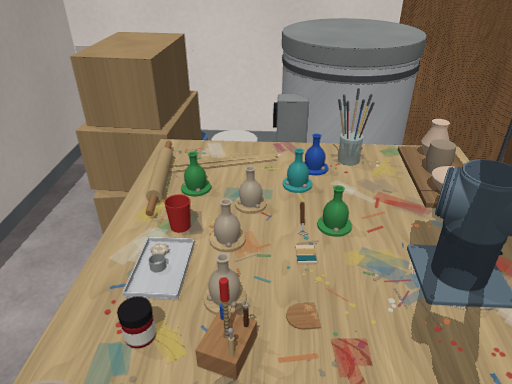

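The top view shows the grey vases near (197,172), (258,171) and (308,188), with the tool block at (157,176). In the side view the mouths are near (223,258), (225,203) and (250,171), and the red handle is at (224,290). I'll enlarge both.

```bash
python3 - <<'E'
import cv2
t=cv2.imread("pics/top0.png")[145:210,130:330]; s=cv2.imread("pics/side0.png")
cv2.imwrite("pics/topc.png",cv2.resize(t,None,fx=4,fy=4,interpolation=cv2.INTER_CUBIC))
cv2.imwrite("pics/sidec.png",cv2.resize(s[160:310,190:290],None,fx=4,fy=4,interpolation=cv2.INTER_CUBIC))
E
```

```text
(no output)
```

View pics/topc.png

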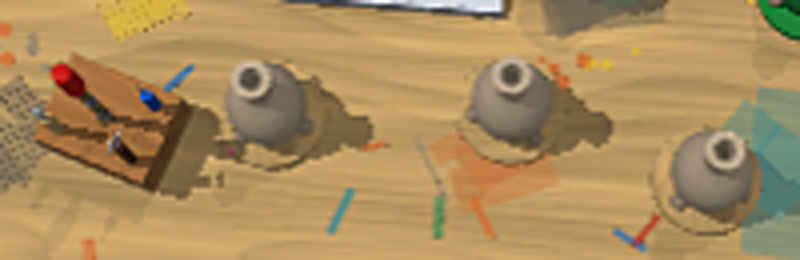

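View pics/sidec.png

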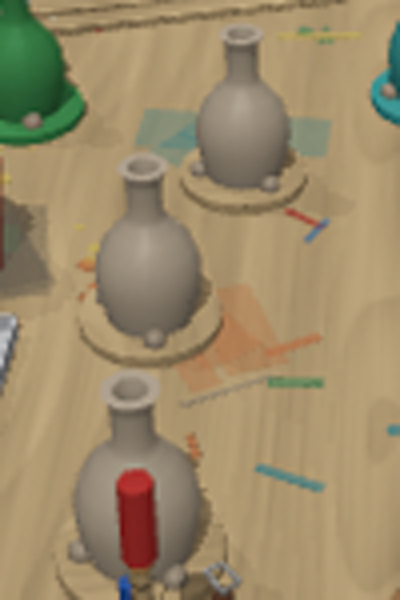

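The rod and mouths are clear in both views. Next I'll triangulate: dark mouth centroids, and the red handle's top end.

```bash
cat > h.py <<'E'
import numpy as np, cv2
from scipy.spatial.transform import Rotation as R
def K(d):
    f=d["img"].shape[0]/2/np.tan(np.radians(d["fovy"]/2)); return f
def ray(d,uv):
    f=K(d); p=(np.array(uv,float)-[d["cx"],d["cy"]])/f; q=p.copy()
    for _ in range(20): q=p/(1+d["k1"]*(q@q))
    v=R.from_euler("xyz",d["orientation"]).as_matrix()@[*q,1]
    return np.array(d["eye"]),v/np.linalg.norm(v)
def proj(d,X):
    c=R.from_euler("xyz",d["orientation"]).as_matrix().T@(np.array(X)-d["eye"]); q=c[:2]/c[2]
    return q*(1+d["k1"]*(q@q))*K(d)+[d["cx"],d["cy"]]
def plane(d,uv,z):
    o,v=ray(d,uv); return o+v*(z-o[2])/v[2]
def tri(a,ua,b,ub):
    o1,v1=ray(a,ua);o2,v2=ray(b,ub)
    s=np.linalg.lstsq(np.c_[v1,-v2],o2-o1,rcond=None)[0]
    p,q=o1+s[0]*v1,o2+s[1]*v2; return (p+q)/2,np.linalg.norm(p-q)
def redmask(img):
    b,g,r=[img[...,i].astype(int) for i in range(3)]
    return (r>90)&(g<60)&(b<70)
E
python3 - <<'E'
from h import *
from bench import robot
T=robot.get_image("top");S=robot.get_image("side")
def dark(img,c,w=3):
    u,v=np.round(c).astype(int); g=cv2.cvtColor(img,cv2.COLOR_BGR2GRAY)[v-w:v+w+1,u-w:u+w+1].astype(float)
    wt=np.clip(np.percentile(g,60)-g,0,None); yy,xx=np.mgrid[-w:w+1,-w:w+1]
    return np.array([u+(wt*xx).sum()/wt.sum(),v+(wt*yy).sum()/wt.sum()])
tc=[(251,79),(511,75),(724,150)];sc=[(131,390),(144,168),(242,35)]
for a,b in zip(tc,sc):
    a=(np.array(a)+.5)/4-.5+[130,145];b=(np.array(b)+.5)/4-.5+[190,160]
    a2=dark(T["img"],a)
    print(a,a2,b,"tri",tri(T,a,S,b),"\n plane top",plane(T,a,130)[:2],plane(T,a2,130)[:2],"side",plane(S,b,130)[:2])
for d,box in((T,(130,150,160,180)),(S,(205,270,240,310))):
    m=redmask(d["img"]); u0,v0,u1,v1=box; ys,xs=np.nonzero(m[v0:v1,u0:u1]); P=np.c_[xs+u0,ys+v0]
    print(len(P),P.mean(0),P.min(0),P.max(0)); d["c"]=P.mean(0)
    print("plane175",plane(d,P.mean(0),175))
print(tri(T,T["c"],S,S["c"]))
# block top corners (crop px) at z=50
for c in [(70,52),(188,102),(155,188),(38,135)]: print(plane(T,(np.array(c)+.5)/4-.5+[130,145],50))
E
```

```text
[192.375 164.375] [192.08203991 164.37600654] [222.375 257.125] tri (array([568.70495752, 116.77844069, 127.84820592]), np.float64(1.6281334449873617)) 
 plane top [567.31912218 116.353702  ] [567.23683793 117.34271705] side [569.09894583 118.97450408]
[257.375 163.375] [257.30875941 163.29171621] [225.625 201.625] tri (array([ 589.78905367, -101.54103228,  127.76405202]), np.float64(1.5345077684874557)) 
 plane top [ 588.38938627 -101.57970746] [ 588.66001405 -101.3342345 ] side [590.04653925 -98.50104436]
[310.625 182.125] [310.60120643 182.11461126] [250.125 168.375] tri (array([ 539.8992583 , -283.98945823,  127.94563489]), np.float64(1.701184088155513)) 
 plane top [ 538.55180594 -283.67978809] [ 538.58071375 -283.59856503] side [ 540.43920877 -280.67171662]
25 [145.8  163.76] [143 161] [149 169]
plane175 [545.88667116 260.87563544 175.        ]
196 [223.75510204 289.56632653] [219 278] [228 301]
plane175 [545.43065284 258.85623968 175.        ]
(array([545.32200985, 260.36499296, 176.59010572]), np.float64(0.3379992843577012))
[599.75518675 299.22232827  50.        ]
[562.02628124 185.87741723  50.        ]
[481.86076985 205.48328169  50.        ]
[521.08607399 317.2978812   50.        ]
```

The mouths triangulate to z≈128 (should be 130) and the handle to about 176.6 (should be 175), so both are within calibration. Next: grasp the handle, lift it and look.

```bash
python3 - <<'E'
from h import *
from bench import robot
O=[np.pi,0,2.91]; x,y=545.3,259.8
robot.move_ptp([x,y,235],O)
print(robot.move_linear([x,y,158],f_stop=6,speed=120))
robot.move_gripper(0.12)
print(robot.current_gripper_width()*93,robot.current_finger_force(),robot.current_contact_force(),robot.current_tcp_pos(),robot.current_t())
if robot.current_finger_force()<3 : raise SystemExit
print(robot.move_linear([x,y,290],speed=100,f_stop=15))
d=robot.get_image("side");cv2.imwrite("pics/side1.png",d["img"])
print(robot.current_gripper_width()*93,robot.current_contact_force(),robot.current_tcp_pos(),robot.current_t())
for z in (0,135): print(proj(d,[x,y,290+19-177+15+z]))
c=d["img"][60:320,150:300];cv2.imwrite("pics/side1c.png",cv2.resize(c,None,fx=2.3,fy=2.3,interpolation=cv2.INTER_CUBIC))
E
```

```text
False
17.079845580880885 29.999546706676483 [-0.80229972 -0.17693951 -0.41114709] [545.29034584 259.76776893 157.99853299] 4.0083
False
16.953504939277156 [ 0.37882005  0.09744189 -0.67497972] [544.94974434 259.70427486 289.14787537] 5.525
[224.4463074  300.73938473]
[220.84646436 244.33734114]
```

View pics/side1c.png

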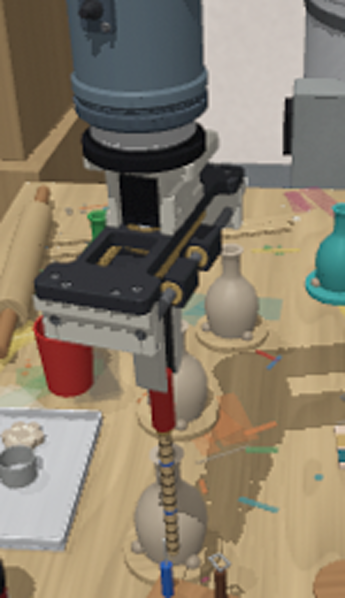

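The rod is held upright (17 mm grip width, tip at about (225,301), within 1 px of prediction). Now I'll hover it over the nearest mouth and check from the side.

```bash
python3 - <<'E'
from h import *
from bench import robot
O=[np.pi,0,2.91]
d=robot.get_image("side")
t=robot.current_tcp_pos()
off=plane(d,(225.2,301.0),t[2]-143)[:2]-t[:2]; print("tip off (side bias incl.)",off)
m=plane(d,(222.375,257.125),130)[:2]
x,y=m-off; print(x,y)
robot.move_linear([x,y,290],speed=150); robot.sleep(.3)
robot.move_linear([x,y,285],speed=20); robot.sleep(.3)
d=robot.get_image("side");print(robot.current_tcp_pos(),robot.current_t(),robot.current_contact_force())
print("pred tip",proj(d,[*(robot.current_tcp_pos()[:2]),robot.current_tcp_pos()[2]-143]),"pred mouth",proj(d,[568.7,116.8,130]))
c=d["img"][200:300,175:275];cv2.imwrite("pics/side2c.png",cv2.resize(c,None,fx=6,fy=6,interpolation=cv2.INTER_CUBIC))
E
```

```text
tip off (side bias incl.) [-1.06139465 -0.06825149]
570.1603404807885 119.04275557109315
[570.19511081 119.01066462 285.07663665] 7.725 [ 0.37772541 -1.03025991 -0.23116686]
pred tip [221.60004043 252.84731723] pred mouth [222.69193798 256.47123388]
```

View pics/side2c.png

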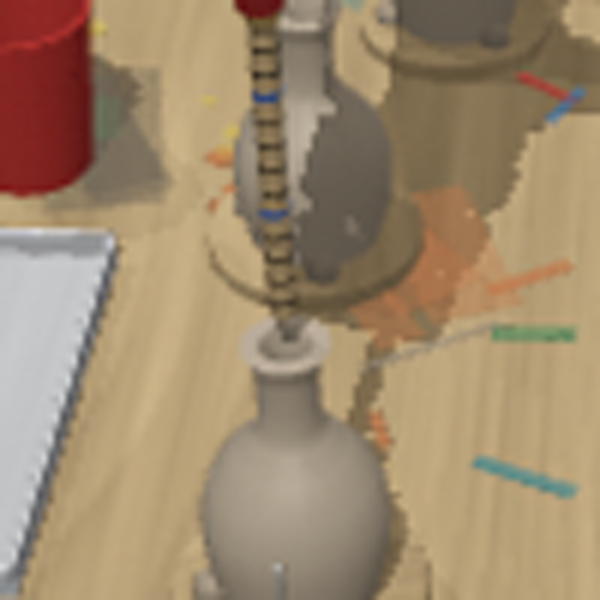

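The tip is about 1 mm in −x and 2 mm in +y off the mouth centre (mouth (222.6,257.2), tip (223.2,254.5)). That is within the funnel's tolerance. I'll correct and descend in force-guarded steps, centring on the lateral force.

```bash
cat >> h.py <<'E'
G=143.0  # tip = TCP z - G
def sound(robot,x,y,zend=12):
    """guarded descent from hover; returns list of events"""
    p=np.array([x,y],float)
    robot.move_linear([*p,136+G],speed=60); robot.sleep(.2)
    f0=np.array(robot.current_contact_force())
    for zt,sp in ((115,25),(98,25),(70,35),(47,35),(zend,15)):
        hit=robot.move_linear([*p,zt+G],speed=sp,f_stop=3)
        f=np.array(robot.current_contact_force())-f0; t=robot.current_tcp_pos()
        print(zt,hit,"tip z",round(t[2]-G,2),"xy",np.round(t[:2],2),"f",np.round(f,2),"t",robot.current_t())
        if hit: return t[2]-G,f
    return None,f
E
python3 - <<'E'
from h import *
from bench import robot
sound(robot,570.8,117.7)
robot.sleep(.2);print(robot.current_contact_force(),robot.current_tcp_pos())
E
```

```text
115 False tip z 115.17 xy [570.91 117.71] f [-1.25 -0.02 -0.3 ] t 9.1667
98 False tip z 98.14 xy [570.9 117.7] f [-1.03  0.22 -0.23] t 10.0
70 False tip z 70.21 xy [570.95 117.7 ] f [-0.57  0.02  0.25] t 10.95
47 False tip z 47.1 xy [570.9  117.69] f [-1.02  0.02  0.27] t 11.7583
12 True tip z 34.39 xy [570.86 117.69] f [-0.17 -0.32  4.25] t 12.8417
[ 0.19704958 -0.09378634  5.26476293] [570.70443392 117.741568   177.34928099]
```

Clean entry with negligible side load, and touchdown at a tip height of ~34.4 mm, so this is probably the thickest floor. The deepest still has to be sounded. Next is the middle vase, using the offset found here.

```bash
python3 - <<'E'
from h import *
from bench import robot
robot.move_linear([570.6,117.7,150+G],speed=70)
robot.move_linear([591.6,-100.6,150+G],speed=130); robot.sleep(.3)
z,f=sound(robot,591.6,-100.6)
robot.sleep(.3);print(robot.current_contact_force(),robot.current_tcp_pos(),robot.current_t())
E
```

```text
115 False tip z 115.21 xy [ 591.72 -100.63] f [-0.26 -0.95 -0.37] t 18.5667
98 False tip z 98.13 xy [ 591.68 -100.64] f [-0.1  -0.73  0.25] t 19.4
70 False tip z 70.23 xy [ 591.76 -100.64] f [-0.46  0.24 -0.32] t 20.35
47 False tip z 47.12 xy [ 591.73 -100.63] f [ 0.34 -0.2  -0.77] t 21.1583
12 True tip z 24.81 xy [ 591.79 -100.66] f [-0.4  -2.02  4.19] t 22.5917
[0.10591565 0.17643762 5.10914754] [ 591.65618403 -100.62777116  167.77820053] 22.8917
```

This floor is at 24.8 mm, the middle one, so the third should be the deepest.

```bash
python3 - <<'E'
from h import *
from bench import robot
robot.move_linear([591.6,-100.6,150+G],speed=70)
robot.move_linear([541.6,-283.1,150+G],speed=130); robot.sleep(.3)
z,f=sound(robot,541.6,-283.1,10)
robot.sleep(.3);print(robot.current_contact_force(),robot.current_tcp_pos(),robot.current_t())
E
```

```text
115 False tip z 115.23 xy [ 541.69 -283.17] f [-0.62 -0.65 -0.54] t 28.325
98 False tip z 98.13 xy [ 541.67 -283.17] f [-0.54 -0.94 -0.  ] t 29.1583
70 False tip z 70.24 xy [ 541.73 -283.21] f [-0.85 -0.41 -1.09] t 30.1083
47 False tip z 47.1 xy [ 541.7  -283.17] f [-0.45 -1.12 -0.79] t 30.9167
10 True tip z 15.96 xy [ 541.72 -283.18] f [-1.21 -1.02  5.59] t 32.7417
[ 0.08461983 -0.59474999  5.94059506] [ 541.62458916 -283.12550566  158.9075762 ] 33.0417
```

The third floor is at 16.0 mm, so the order is 34.4, 24.8, 16.0. Back to vase 1 to touch down, release and retreat.

```bash
python3 - <<'E'
from h import *
from bench import robot
robot.move_linear([541.6,-283.1,150+G],speed=70)
robot.move_linear([570.5,117.7,150+G],speed=180); robot.sleep(.3)
z,f=sound(robot,570.5,117.7,28)
robot.sleep(.3);print(robot.current_contact_force(),robot.current_tcp_pos(),robot.current_t())
if z and 31<z<37:
    robot.move_gripper(0.6); robot.sleep(.3)
    print(robot.current_finger_force())
    x,y,zz=robot.current_tcp_pos()
    print(robot.move_linear([x,y,270],speed=80,f_stop=8))
    robot.move_linear([x-60,y+120,330],speed=150); robot.sleep(.5)
for n in("top","side"):
    d=robot.get_image(n);cv2.imwrite(f"pics/{n}9.png",d["img"])
    if n=="side":
        print(proj(d,[569.5,117,219]),proj(d,[569.5,117,169]),robot.current_t())
        cv2.imwrite("pics/side9c.png",cv2.resize(d["img"][140:340,140:300],None,fx=3,fy=3,interpolation=cv2.INTER_CUBIC))
E
```

```text
115 False tip z 115.2 xy [570.61 117.7 ] f [1.33 0.17 0.51] t 39.3833
98 False tip z 98.12 xy [570.6  117.69] f [-0.   -1.17  0.53] t 40.2167
70 False tip z 70.23 xy [570.67 117.72] f [1.62 0.48 0.44] t 41.1667
47 False tip z 47.12 xy [570.63 117.71] f [1.21 0.86 0.48] t 41.975
28 True tip z 34.38 xy [570.68 117.68] f [-0.19 -0.34  4.93] t 42.8167
[ 0.5179798  -0.45277318  4.66368266] [570.48523021 117.70619595 177.32184037] 43.1167
0.0
False
[220.24622538 223.5399267 ] [221.4364677 242.5157962] 47.275
```

View pics/side9c.png

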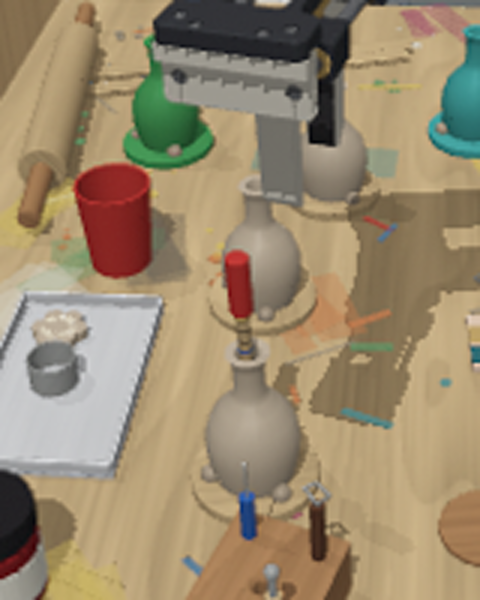

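The rod stands nearly upright and free in the nearest vase. Its handle top is at about (219,226), against a predicted (220,224), and nothing else has moved.

```bash
python3 -c "
from bench import robot
print(robot.hand_in())"
```

```text
the job is handed in; nothing more can be done
None
```

I sounded all three vases (floor tops at about 34, 25 and 16 mm above the table), left the rod standing free in the thickest-floored one, the vase nearest the tool block, and handed the job in; no verdict was returned.

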